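Hang the empty tool tote on the hook stand

TASK

The yellow tote is empty: hang it up by its wooden handle on the two-pronged hook of the steel stand, so that it hangs freely and level from both prongs, and let go. Leave the green tote with the bolts in it standing where it is.

Things in the scene. Friction and masses are not known exactly. Their poses are not given: they have to be found in the camera images.
- yellow_tote: Yellow metal tote, empty, loose, 0.2 to 0.45 kg. Tray 80 (x) by 140 (y) by 45 mm high; a 26 mm wide strap at each y end rises to 143 mm. Between the straps a fixed round wooden handle bar, 12 mm thick, runs along y, centre line 118 mm above the underside, straight above the centre of mass; 134 mm clear between straps, 67 mm clear below the bar. Origin: centre of underside, z up.
- hook_stand: Dark steel stand, fixed. Base 10 mm high; origin under the middle of the front face of its post and cross-bar (104 mm wide, top 175 mm high, nothing above). From the cross-bar two level steel prongs, 10 mm thick, tops 170 mm high, run 148 mm towards -x at y = +38 and -38 mm (66 mm clear between). Each ends in an upturned red-tipped lip, 165 mm out, top 189 mm high.
- hook_seat (a point): Point midway between the prongs, 85 mm in front (-x) of the stand's origin, 176 mm above the bench; axes as the stand's. When the tote hangs well, the middle of its handle bar's centre line lies here, the bar along y across both prongs, the tote's underside 58 mm above the bench. Prong tops are 6 mm below; lips start 60 mm in front.
- green_tote: Green tote of the same shape and size as the yellow one, with two loose bolts in its tray; must be left standing. Origin: centre of the underside; z up, handle along y.
Things that resemble listed ones, but are neither listed nor needed, are in the scene too. Of the things shaped like the green_tote, the green one is meant.

How it is judged (in metres and radians):
At the end, for the whole second after the job is handed in: The yellow tote hangs at rest by its handle on both prongs: its origin 118 mm (within 8) below the seat point, within 30 mm sideways, 65 mm in front to 60 mm behind; upright within 12 degrees; under 0.05 m/s and 0.5 rad/s; green tote upright within 6 degrees, within 30 mm of its start (x of yellow_tote in the frame of hook_seat between -0.065 and 0.06 m and y of yellow_tote in the frame of hook_seat between -0.03 and 0.03 m and z of yellow_tote in the frame of hook_seat between -0.126 and -0.11 m and angle between yellow_tote's own z axis and vertical below 0.21 rad and linear speed of yellow_tote below 0.05 m/s and angular speed of yellow_tote below 0.5 rad/s and distance of green_tote from where it was at the start of the episode below 0.03 m and angle between green_tote's own z axis and vertical below 0.1 rad); the robot touches nothing.
It fails at once if the green tote was moved more than 30 mm or tipped (distance of green_tote from where it was at the start of the episode above 0.03 m or angle between green_tote's own z axis and vertical above 0.3 rad).
It also fails if it takes over 48 s, if anything falls off the work surface, if the arm or the gripper's body presses on something with over 40 N, if the wrist force passes 120 N, or if a joint passes its speed limit or range.

ROBOT

A 6-joint arm with a two-finger parallel gripper is mounted at the origin on a cart in front of the work surface, level with it; the furniture and walls round the work are solid. World frame = base frame: x ahead of the robot, y to its left, z up, the work surface at z = 0. Lengths are in m, angles in degrees, forces in N, time in s.
With the tool pointing down it reaches from about 0.3 to 0.825 m from the base axis. Payload 5.4 kg.
Tool frame: the origin (TCP) lies on the centre line of the jaws, within the pads' length; the fingertips stand 11 mm ahead of it and the grasp point (between the pads) lies 8 mm behind it; z points along the fingers, y is the direction in which the jaws open and shut (so a half turn about z gives the same grasp; the last joint's range is limited). The gripper opens to 92 mm and grips with 3 to 60 N. Pads are 20 mm wide; open, the fingers measure 128 mm over their backs; the gripper's body (75 mm by 189 mm) begins 69 mm behind the grasp point.
Start: joints at [-82.282, 9.076, 91.501, -0, 79.423, -12.038], TCP at [0.194, -0.541, 0.226] pointing down, gripper open.
Joint ranges: [-166.64, 166.64], [-54.1, 131.32], [10.49, 154.53], [-73.88, 253.88], [9.74, 151.15], [-171.62, 171.62]. Speed limits (degrees/s): [147.25, 147.25, 180, 180, 180, 180].

INTERFACE

Orientations are given as [roll, pitch, yaw] about the fixed x, y, z axes, in that order (R = Rz(yaw) Ry(pitch) Rx(roll)).
In Python, from plant import arm gives the robot as it stands.
- The arm moves only by the shell command python3 -m pendant 'ROWS' [FORCE]. ROWS is JSON, a list of rows, each a list of 3 entries, a list of its own where there are three numbers: the shift along the tool's x, y, z in mm, then the turn, a rotation vector about the tool's x, y, z in degrees, then the closure, from 0 (fully open) to 1 (shut). A call has 1 to 5 rows; each row is the pose to reach, as a shift and turn from the pose commanded when the call began, along the tool's axes at that moment; what a row does not reach only later rows make up. A row lasts 1/10 s, in which the tool goes at most 50 mm and 8.59 degrees, less where a joint would pass 70% of its speed; a pose out of reach is approached as far as the arm can. A call with a gripper value outside its range is refused whole. The fingers move at their own pace and stop on an object; FORCE is the grip in N (left out, the last holds). Time passes only in rows, so rows that repeat a pose let the fingers close. It gives the time, the measured TCP pose, the force and the opening at its end, in the units of the state.
- arm.get_state(): the state, without advancing time (a new reading comes with each control period).
- arm.camera(name): name is "side" or "top"; returns (picture, depth): 480x640x3 uint8, blue, green, red; 480x640 float32, m along the optical axis (not along the pixel's ray), 0 where there is no reading.
- arm.calibration(name): a dict with "intrinsics" (3x3 intrinsics, pixels), "world_to_cam" (4x4, takes a point from world to camera coordinates). Camera axes: x right, y up, looking along -z (the intrinsics and any distortion apply to the point x, -y, -z); pixel columns grow to the right and rows downward; lengths in m; the calibration is good to about 2 mm. A picture is of the moment at which its call begins. calibration takes no time and is no camera call.
- arm.job_done(): hands the job in, once; it reports no verdict.
The state is a dict: "time_s": time; "qpos": joint angles; "qd": joint speeds; "joint_efforts": joint torques, N m; "position": TCP position; "tool_rot": TCP orientation; "force": force on the tool from outside, world axes, zero at the start; "ft_torque": the same for the moment, N m; "finger_gap": opening from 0.0 (shut) to 1.0 (fully open).
Only numpy, scipy, OpenCV 4.12 (cv2) and the standard library are available. Lean on these libraries where they do the work, as an engineer would, in place of code of your own. Each camera call takes 0.05 s, during which the arm holds its last target. There are 200 camera calls.

## Working session

There is one attempt and no reset: what is moved stays moved. The work goes in short steps, Python scripts to look and compute and a shell command to move; the robot and the scene stay as the last step left them, time stands still between calls to the robot, and variables do not carry over. Pictures are saved under pics/ and viewed, about 8 in all and at most 12, crops included, and the job is handed in when it is done.

```bash
mkdir -p pics; ls; cat > h.py <<'E'
import numpy as np, cv2
from plant import arm
def pts(name,d):
    c=arm.calibration(name);K=np.array(c["intrinsics"]);T=np.linalg.inv(np.array(c["world_to_cam"]))
    v,u=np.mgrid[0:480,0:640]
    P=np.stack([(u-K[0,2])/K[0,0]*d,-(v-K[1,2])/K[1,1]*d,-d,np.ones_like(d)],-1)
    return (P@T.T)[...,:3]
def proj(name,p):
    c=arm.calibration(name);K=np.array(c["intrinsics"]);q=(np.array(c["world_to_cam"])@np.append(p,1))[:3]*[1,-1,-1]
    return (K@q)[:2]/q[2]
E
python3 - <<'E'
from h import *
ims=[]
for n in ("side","top"):
    im,d=arm.camera(n);cv2.imwrite(f"pics/{n}0.png",im);np.savez(f"{n}0.npz",im=im,d=d)
    c=arm.calibration(n);print(n,{k:np.round(v,3).tolist() if k in("intrinsics","world_to_cam") else v for k,v in c.items()},(d>0).mean())
print(arm.get_state())
E
```

```text
pics
side {'intrinsics': [[550.741, 0.0, 317.314], [0.0, 550.741, 247.261], [0.0, 0.0, 1.0]], 'world_to_cam': [[1.0, -0.011, 0.018, -0.573], [-0.01, 0.48, 0.877, -0.101], [-0.019, -0.877, 0.48, -1.419], [0.0, 0.0, 0.0, 1.0]]} 0.996025390625
top {'intrinsics': [[496.944, 0.0, 317.774], [0.0, 496.944, 236.181], [0.0, 0.0, 1.0]], 'world_to_cam': [[0.024, -1.0, 0.001, -0.059], [0.997, 0.024, 0.078, -0.56], [-0.078, -0.001, 0.997, -1.225], [0.0, 0.0, 0.0, 1.0]]} 0.9960872395833333
{'time_s': 0.1, 'qpos': array([-8.22825356e+01,  9.10871235e+00,  9.15625135e+01, -1.82222581e-03,
        7.94261596e+01, -1.20392772e+01]), 'qd': array([ 0.05072266, -0.02002691, -0.13606746, -0.06611358, -0.00990231,
       -0.02520869]), 'joint_efforts': array([ 1.27372909e-04, -3.86506069e+01, -3.22958672e+01,  7.02932174e-02,
        3.38974607e-02, -5.17128706e-05]), 'position': array([ 0.19424776, -0.54061359,  0.22474196]), 'tool_rot': array([-1.79904383e+02, -1.85615456e-02,  1.97570621e+01]), 'force': array([ 0.28170499, -0.25061449, -0.05533076]), 'ft_torque': array([0.03232433, 0.0210171 , 0.01305141]), 'finger_gap': 0.9960271410925864}
```

View pics/side0.png

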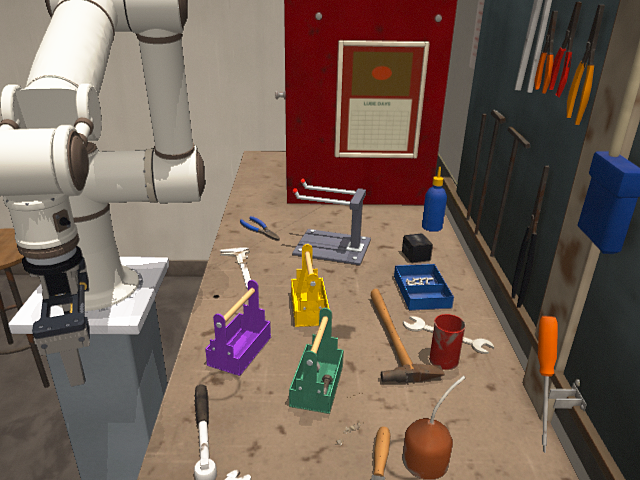

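View pics/top0.png

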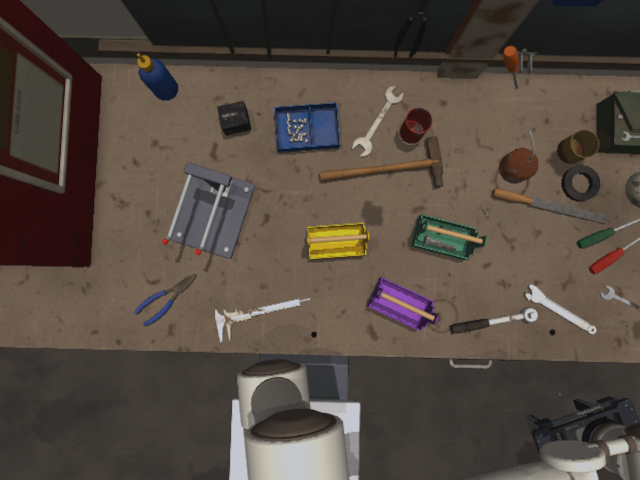

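The side view shows a yellow tote at (309,290), a green one with bolts at (317,375), a purple one at (238,340), and the stand at (335,220). In the top view these are at (337,240), (448,237), (403,303) and (210,210), with the red lips at (165,241) and (198,252). Of the three tote-shaped things, the yellow one is the one meant because of its colour and empty tray. I'll confirm it in a crop.

```bash
cat > meas.py <<'E'
from h import *
import sys
def fit(P):
    c=P.mean(0);u,s,v=np.linalg.svd(P-c);t=(P-c)@v[0];return c+v[0]*(t.min()+t.max())/2,v[0],np.ptp(t)
if __name__=="__main__":
  for n in("side","top"):
    z=np.load(f"{n}0.npz");im,d=z["im"],z["d"];P=pts(n,d);b,g,r=[im[...,i].astype(int) for i in range(3)]
    print(n,"bench z",np.round(np.median(P[(abs(P[...,2])<.03)&(d>0)][:,2]),4))
    boxes={"side":dict(y=(285,235,335,330),g=(280,300,350,415),s=(285,170,375,270)),"top":dict(y=(300,215,375,265),g=(405,205,490,265),s=(155,155,260,265))}[n]
    for k,(x0,y0,x1,y1) in boxes.items():
        m=np.zeros(d.shape,bool);m[y0:y1,x0:x1]=1;m&=d>0
        if k!="s":
            col=m&(P[...,2]>.02)&(P[...,2]<.16); print(k,"all min/max",P[col].min(0).round(3),P[col].max(0).round(3),col.sum())
            w=m&(r>g+15)&(g>b+20)&(b>70)&(P[...,2]>.1)&(P[...,2]<.135)
            if w.sum()>20:
                c,v,L=fit(P[w]);print(" wood",w.sum(),c.round(4),v.round(3),round(L,4),"yaw",np.degrees(np.arctan2(v[1],v[0])).round(1),"ztop",np.percentile(P[w][:,2],95).round(4))
        else:
            red=m&(r>120)&(g<70)&(b<70)&(P[...,2]>.1)
            nn,lab,st,ce=cv2.connectedComponentsWithStats(red.astype(np.uint8))
            for i in range(1,nn):
                if st[i,4]>4:print(" red",ce[i].round(1),st[i,4],np.median(P[lab==i],0).round(4),P[lab==i][:,2].max().round(4))
            pr=m&(P[...,2]>.15)&(P[...,2]<.2)
            nn,lab,st,ce=cv2.connectedComponentsWithStats(pr.astype(np.uint8))
            for i in range(1,nn):
                if st[i,4]>15:
                    c,v,L=fit(P[lab==i]);print(" hi",ce[i].round(1),st[i,4],c.round(4),v.round(3),L.round(4),"zmed",np.median(P[lab==i][:,2]).round(4))
            base=m&(P[...,2]>.005)&(P[...,2]<.014)
            (cx,cy),sz,a=cv2.minAreaRect((P[base][:,:2]*1000).astype(np.float32));print(" base",cx,cy,sz,a)
  a=cv2.imread("pics/side0.png")[225:425,200:360];t=cv2.imread("pics/top0.png")[150:350,150:500]
  cv2.imwrite("pics/crop.png",np.hstack([cv2.resize(a,None,fx=1.5,fy=1.5),cv2.resize(t,None,fx=1.5,fy=1.5)]))
E
python3 meas.py
```

```text
side bench z 0.0013
y all min/max [ 0.506 -0.339  0.02 ] [ 0.597 -0.014  0.146] 1763
 wood 202 [ 0.5624 -0.1802  0.1237] [ 0.116 -0.993 -0.001] 0.319 yaw -83.3 ztop 0.1266
g all min/max [ 0.513 -0.44   0.02 ] [ 0.622 -0.082  0.146] 3024
 wood 221 [ 0.5711 -0.3488  0.1237] [-0.22  -0.975  0.008] 0.1138 yaw -102.7 ztop 0.1262
 red [302.5 180.6] 11 [0.5313 0.2844 0.1855] 0.1895
 red [294.8 190.4] 14 [0.5102 0.2095 0.1863] 0.1919
 hi [334.7 195.9] 654 [0.6032 0.2199 0.1701] [ 0.932 -0.362 -0.011] 0.1969 zmed 0.1693
 base 606.3084716796875 319.32281494140625 (461.6470031738281, 304.8625183105469) 86.06460571289062
top bench z 0.0005
y all min/max [ 0.503 -0.163  0.021] [ 0.595 -0.018  0.145] 660
 wood 247 [ 0.5502 -0.0913  0.1232] [-0.094  0.996 -0.002] 0.1323 yaw 95.4 ztop 0.1269
g all min/max [ 0.512 -0.433  0.02 ] [ 0.619 -0.282  0.145] 1105
 wood 236 [ 0.5657 -0.3611  0.1233] [-0.228 -0.974 -0.004] 0.1292 yaw -103.2 ztop 0.1273
 red [164.4 241. ] 25 [0.5298 0.2875 0.1866] 0.1908
 red [197.5 251.5] 24 [0.5087 0.2145 0.1882] 0.1916
 hi [199.6 197. ] 1252 [0.6035 0.2273 0.1721] [-0.953  0.305 -0.003] 0.1914 zmed 0.172
 base 625.3857421875 238.58334350585938 (281.48333740234375, 265.4940490722656) 1.782084584236145
```

View pics/crop.png

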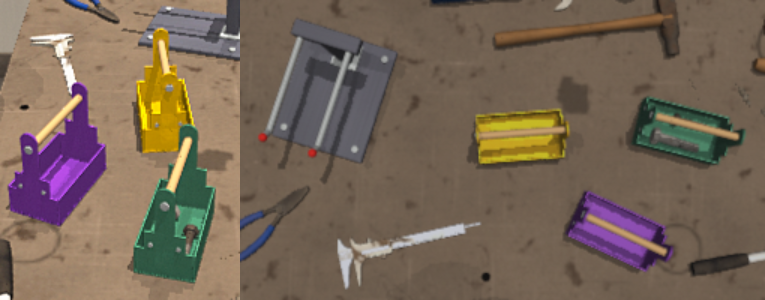

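The crop confirms it: the yellow tote is empty, with its handle at side (309,262), and the green one holds the bolts. Next I refine the fits of the handle and each prong.

```bash
cat > ref.py <<'E'
from meas import *
from scipy.spatial.transform import Rotation as R
for n in("side","top"):
    z=np.load(f"{n}0.npz");im,d=z["im"],z["d"];P=pts(n,d);b,g,r=[im[...,i].astype(int) for i in range(3)]
    X,Y,Z=P[...,0],P[...,1],P[...,2]
    w=(r>g+15)&(g>b+20)&(b>70)&(Z>.112)&(Z<.135)&(abs(Y+.09)<.063)&(abs(X-.55)<.03)
    c,v,L=fit(P[w]);print(n,"wood",w.sum(),c.round(4),L.round(3),"bar yaw",(np.degrees(np.arctan2(v[1],v[0]))%180).round(2),"ztop",np.percentile(Z[w],90).round(4))
    y=(Z>.03)&(Z<.15)&(abs(Y+.09)<.11)&(abs(X-.55)<.07);print("  tote extents",P[y].min(0).round(3),P[y].max(0).round(3))
    e=np.radians(-16);ex=np.array([np.cos(e),np.sin(e)]);ey=np.array([-ex[1],ex[0]]);q=P[...,:2]-[.677,.205];xs,ys=q@ex,q@ey
    for s in(1,-1):
        m=(Z>.155)&(Z<.182)&(abs(ys-s*.038)<.015)&(xs>-.145)&(xs<-.02)
        c,v,L=fit(P[m]);print("  prong",s,m.sum(),c.round(4),"yaw",np.degrees(np.arctan(v[1]/v[0])).round(2),"z90",np.percentile(Z[m],90).round(4),"ys mean",ys[m].mean().round(4))
    m=(Z>.155)&(Z<.182)&(xs>-.04)&(xs<.06)&(abs(ys)<.06)&~((xs<-.012));print("  crossbar top xs",np.percentile(xs[m],[1,50,99]).round(4),"ys",np.percentile(ys[m],[1,99]).round(4),"z",np.median(Z[m]).round(4))
E
python3 ref.py
cat > go.py <<'E'
from h import *
from scipy.spatial.transform import Rotation as R
import sys
x,y,z,yaw=map(float,sys.argv[1:5])
s=arm.get_state();A=R.from_euler("xyz",s["tool_rot"],degrees=True);B=R.from_euler("xyz",[180,0,yaw],degrees=True)
print("at",s["time_s"],s["position"].round(4),s["tool_rot"].round(2),"q",s["qpos"].round(0),"F",s["force"].round(1),s["finger_gap"].round(2))
print("shift mm",(A.inv().apply(np.array([x,y,z])-s["position"])*1000).round(1),"turn",(A.inv()*B).as_rotvec(degrees=True).round(2))
E
python3 go.py 0.55 -0.0905 0.226 95.4
```

```text
side wood 101 [ 0.5493 -0.0804  0.124 ] 0.104 bar yaw 95.58 ztop 0.1263
  tote extents [ 0.506 -0.169  0.03 ] [ 0.597 -0.014  0.145]
  prong 1 149 [0.6077 0.2614 0.1676] yaw -16.27 z90 0.1707 ys mean 0.0352
  prong -1 162 [0.5864 0.1892 0.1674] yaw -16.01 z90 0.1709 ys mean -0.0402
  crossbar top xs [-0.0111  0.0094  0.0201] ys [-0.0562  0.0491] z 0.1741
top wood 237 [ 0.55   -0.09    0.1232] 0.125 bar yaw 95.3 ztop 0.1262
  tote extents [ 0.503 -0.163  0.03 ] [ 0.595 -0.018  0.145]
  prong 1 260 [0.6081 0.2647 0.169 ] yaw -16.01 z90 0.1722 ys mean 0.0384
  prong -1 249 [0.5873 0.1917 0.1691] yaw -16.12 z90 0.172 ys mean -0.0375
  crossbar top xs [-0.0104  0.0037  0.0176] ys [-0.0506  0.051 ] z 0.1745Traceback (most recent call last):
  File "go.py", line 6, in <module>
    print("at",s["time_s"],s["position"].round(4),s["tool_rot"].round(2),"q",s["qpos"].round(0),"F",s["force"].round(1),s["finger_gap"].round(2))
                                                                                                                        ^^^^^^^^^^^^^^^^^^^^^
AttributeError: 'float' object has no attribute 'round'
```

```bash
sed -i 's/s\["finger_gap"\].round(2)/round(s["finger_gap"],2)/' go.py
python3 go.py 0.55 -0.0905 0.226 95.4
```

```text
at 0.1 [ 0.1942 -0.5406  0.2247] [-1.799e+02 -2.000e-02  1.976e+01] q [-82.   9.  92.  -0.  79. -12.] F [ 0.3 -0.3 -0.1] 1.0
shift mm [ 487.  -303.4   -0.6] turn [-7.000e-02 -8.000e-02 -7.564e+01]
```

```bash
python3 -m pendant '[[[34,-21,0],[0,0,-8],0],[[68,-42,0],[0,0,-16],0],[[105,-65,0],[0,0,-24],0],[[145,-90,0],[0,0,-32],0],[[185,-115,0],[0,0,-40],0]]'
python3 go.py 0.55 -0.0905 0.226 95.4
```

```text
time_s: 0.6
position: [0.3302, -0.3686, 0.2252]
tool_rot: [-180.0, -0.0, 60.0]
force: [0.6, -0.7, 0.5]
finger_gap: 0.999
at 0.6 [ 0.3302 -0.3686  0.2252] [-1.7997e+02 -3.0000e-02  6.0050e+01] q [-62.  -3. 104.   0.  79. -32.] F [ 0.6 -0.7  0.5] 1.0
shift mm [350.7  51.6  -0.7] turn [-2.000e-02 -3.000e-02 -3.535e+01]
```

```bash
python3 -m pendant '[[[45,7,0],[0,0,-7],0],[[90,13,0],[0,0,-14],0],[[135,20,0],[0,0,-21],0],[[180,27,0],[0,0,-28],0],[[220,32,0],[0,0,-35],0]]'
python3 go.py 0.55 -0.0905 0.226 95.4
```

```text
time_s: 1.1
position: [0.4689, -0.1944, 0.2253]
tool_rot: [-180.0, -0.0, 95.1]
force: [0.9, -0.2, -0.9]
finger_gap: 1.0
at 1.1 [ 0.4689 -0.1944  0.2253] [-1.7999e+02 -2.0000e-02  9.5080e+01] q [-36.  -1. 102.   0.  79. -41.] F [ 0.9 -0.2 -0.9] 1.0
shift mm [96.3 90.  -0.7] turn [-0.01 -0.03 -0.32]
```

```bash
python3 -m pendant '[[[32,30,0],[0,0,0],0],[[64,60,0],[0,0,0],0],[[96,90,0],[0,0,0],0],[[96,90,0],[0,0,0],0],[[96,90,0],[0,0,0],0]]'
python3 go.py 0.55 -0.0905 0.110 95.4
```

```text
time_s: 1.6
position: [0.5496, -0.0926, 0.2249]
tool_rot: [-179.9, -0.0, 94.9]
force: [0.2, 0.1, 1.3]
finger_gap: 0.997
at 1.6 [ 0.5496 -0.0926  0.2249] [-1.7992e+02 -1.0000e-02  9.4870e+01] q [-22.   7.  94.  -0.  79. -27.] F [0.2 0.1 1.3] 1.0
shift mm [  2.1   0.8 114.9] turn [-0.08 -0.01 -0.53]
```

```bash
python3 -m pendant '[[[2,1,40],[0,0,0],0.2],[[2,1,75],[0,0,0],0.4],[[2,1,100],[0,0,0],0.5],[[2,1,115],[0,0,0],0.5],[[2,1,115],[0,0,0],0.5]]' 25
python3 -m pendant '[[[0,0,0],[0,0,0],0.6],[[0,0,0],[0,0,0],0.8],[[0,0,0],[0,0,0],1],[[0,0,0],[0,0,0],1],[[0,0,0],[0,0,0],1]]' 25
python3 - <<'E'
from h import *
o=[arm.camera(n)[0] for n in("side","top")]
cv2.imwrite("pics/g1.png",np.hstack([cv2.resize(o[0][130:400,180:420],None,fx=1.6,fy=1.6),cv2.resize(o[1][130:400,220:460],None,fx=1.6,fy=1.6)]))
E
python3 go.py 0.55 -0.0905 0.110 95.4
```

```text
time_s: 2.1
position: [0.5485, -0.0916, 0.1084]
tool_rot: [-179.8, -0.1, 94.7]
force: [0.8, 0.9, 0.2]
finger_gap: 0.589
time_s: 2.6
position: [0.5509, -0.0913, 0.1112]
tool_rot: [180.0, 0.0, 94.8]
force: [-2.7, -0.7, 1.0]
finger_gap: 0.15
at 2.7 [ 0.5505 -0.0913  0.111 ] [-1.7997e+02  2.0000e-02  9.4780e+01] q [-22.  13. 100.  -0.  66. -27.] F [-2.   0.2  2.8] 0.12
shift mm [ 0.8 -0.4  1. ] turn [-0.03  0.02 -0.62]
```

View pics/g1.png

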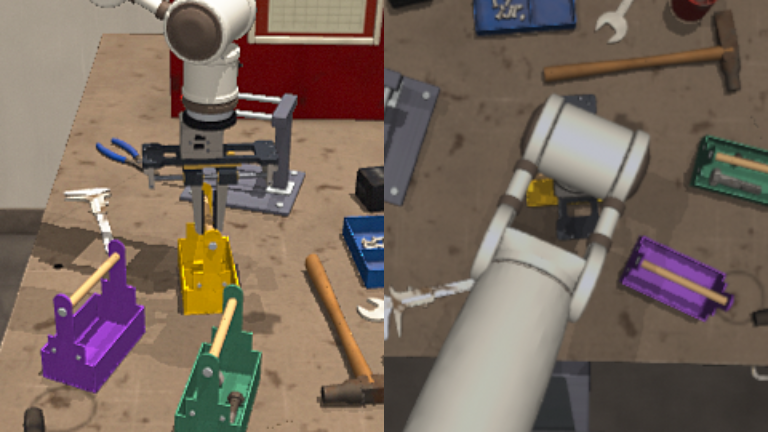

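The fingers close on the middle of the bar, at (205,205) in the left panel. The gap is about 11 mm for a 12 mm bar, so it is gripped. I lift it by 97 mm.

```bash
python3 -m pendant '[[[0,0,-10],[0,0,0],1],[[0,0,-30],[0,0,0],1],[[0,0,-55],[0,0,0],1],[[0,0,-80],[0,0,0],1],[[0,0,-97],[0,0,0],1]]' 35
python3 - <<'E'
import numpy as np
e=np.radians(-16.1);ex=np.array([np.cos(e),np.sin(e)]);ey=np.array([-ex[1],ex[0]])
for x,y in((-.25,-.22),(-.25,0),(-.085,0)):print(x,y,np.array([.677,.205])+x*ex+y*ey)
E
python3 go.py 0.376 0.063 0.205 73.9
```

```text
time_s: 3.2
position: [0.5509, -0.0912, 0.2093]
tool_rot: [179.9, 0.0, 94.8]
force: [0.5, -0.8, -4.1]
finger_gap: 0.123
-0.25 -0.22 [0.37579599 0.06295725]
-0.25 0 [0.43680521 0.27432866]
-0.085 0 [0.59533377 0.22857175]
at 3.2 [ 0.5509 -0.0912  0.2093] [1.7993e+02 2.0000e-02 9.4750e+01] q [-22.   7.  95.   0.  77. -27.] F [ 0.5 -0.8 -4.1] 0.12
shift mm [ 168.2 -161.5    4.1] turn [7.000e-02 1.000e-02 2.085e+01]
```

```bash
python3 -m pendant '[[[12,-11,0],[0,0,2],1],[[30,-29,0],[0,0,4],1],[[52,-50,1],[0,0,7],1],[[75,-72,2],[0,0,10],1],[[97,-93,3],[0,0,13],1]]'
python3 go.py 0.376 0.063 0.205 73.9
```

```text
time_s: 3.7
position: [0.4484, -0.0013, 0.2042]
tool_rot: [-179.9, -0.0, 81.6]
force: [-0.4, 0.1, -4.5]
finger_gap: 0.117
at 3.7 [ 0.4484 -0.0013  0.2042] [-1.7993e+02 -3.0000e-02  8.1620e+01] q [-16.  -9. 112.   0.  77.  -7.] F [-0.4  0.1 -4.5] 0.12
shift mm [ 53.  -81.   -0.7] turn [-0.07 -0.02  7.72]
```

```bash
python3 -m pendant '[[[13,-19,0],[0,0,2],1],[[26,-39,0],[0,0,4],1],[[38,-59,0],[0,0,6],1],[[47,-74,0],[0,0,8],1],[[53,-81,0],[0,0,8],1]]'
python3 go.py 0.437 0.2743 0.206 73.9
```

```text
time_s: 4.2
position: [0.3759, 0.0627, 0.2043]
tool_rot: [-179.9, -0.0, 73.8]
force: [0.0, 0.4, -3.9]
finger_gap: 0.118
at 4.2 [0.3759 0.0627 0.2043] [-1.7995e+02 -1.0000e-02  7.3790e+01] q [ -9. -21. 122.   0.  79.   7.] F [ 0.   0.4 -3.9] 0.12
shift mm [220.3  -0.5  -1.7] turn [-0.05 -0.01 -0.11]
```

```bash
python3 -m pendant '[[[12,0,0],[0,0,0],1],[[32,0,-1],[0,0,0],1],[[57,0,-2],[0,0,0],1],[[85,0,-2],[0,0,0],1],[[113,0,-2],[0,0,0],1]]'
python3 -m pendant '[[[28,0,0],[0,0,0],1],[[55,0,0],[0,0,0],1],[[80,0,0],[0,0,0],1],[[98,0,0],[0,0,0],1],[[107,0,0],[0,0,0],1]]'
python3 -m pendant '[[[0,0,0],[0,0,0],1],[[0,0,0],[0,0,0],1],[[0,0,0],[0,0,0],1]]'
python3 - <<'E'
from meas import *
o=[]
for n in("side","top"):
    im,d=arm.camera(n);o.append(im);P=pts(n,d);b,g,r=[im[...,i].astype(int) for i in range(3)]
    X,Y,Z=P[...,0],P[...,1],P[...,2]
    yl=(r>90)&(g>r*.6)&(b<r*.35)&(abs(X-.437)<.12)&(abs(Y-.27)<.13)&(Z>.05)&(Z<.26)
    print(n,yl.sum(),P[yl].min(0).round(3),P[yl].max(0).round(3))
    w=(r>g+15)&(g>b+20)&(b>60)&(abs(X-.437)<.06)&(abs(Y-.27)<.09)&(Z>.19)&(Z<.24)
    if w.sum()>15:c,v,L=fit(P[w]);print(" wood",w.sum(),c.round(4),v.round(3),L.round(3),np.percentile(P[w][:,2],90))
cv2.imwrite("pics/g2.png",np.hstack([cv2.resize(o[0][100:330,180:420],None,fx=1.6,fy=1.6),cv2.resize(o[1][130:360,100:340],None,fx=1.6,fy=1.6)]))
E
python3 go.py 0.5953 0.2286 0.206 73.9
```

```text
time_s: 4.7
position: [0.4094, 0.1713, 0.2066]
tool_rot: [180.0, -0.0, 73.8]
force: [-0.1, -0.7, -4.1]
finger_gap: 0.115
time_s: 5.2
position: [0.4391, 0.2743, 0.2063]
tool_rot: [-180.0, -0.0, 73.9]
force: [0.2, -0.0, -4.0]
finger_gap: 0.121
time_s: 5.5
position: [0.4388, 0.2722, 0.2065]
tool_rot: [-180.0, 0.0, 73.7]
force: [0.1, -0.1, -3.8]
finger_gap: 0.119
side 1450 [0.383 0.184 0.095] [0.496 0.354 0.24 ]
 wood 45 [0.4446 0.269  0.2193] [-0.315 -0.949 -0.03 ] 0.147 0.22560403681160898
top 1060 [0.383 0.195 0.093] [0.496 0.331 0.24 ]
 wood 87 [0.4273 0.2266 0.2192] [-0.276 -0.96   0.05 ] 0.041 0.22211952726458165
at 5.6 [0.4388 0.2723 0.2067] [1.800e+02 1.000e-02 7.371e+01] q [ 18.   1. 102.  -0.  77.  35.] F [-0.4 -0.4 -4.4] 0.12
shift mm [  1.9 162.5   0.7] turn [ 0.    0.01 -0.19]
```

View pics/g2.png

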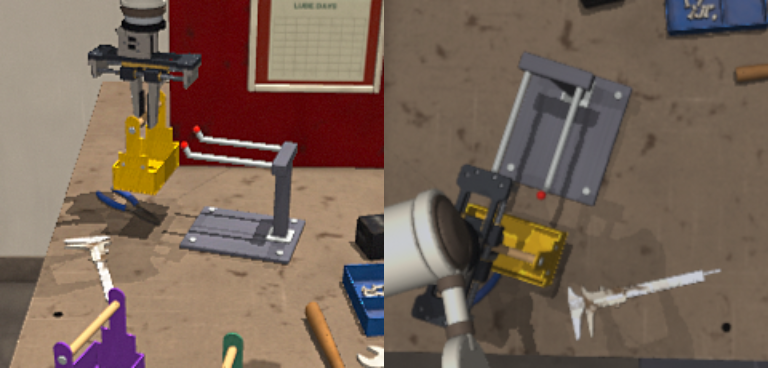

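The tote hangs level in front of the lips, with its tray at (145,165) and the red lips at (197,130) and (185,147) in the left panel. The measured bar height is about 0.214, inside the 0.195–0.233 window. I drive in along the prongs next.

```bash
python3 -m pendant '[[[1,10,0],[0,0,0],1],[[1,25,0],[0,0,0],1],[[1,42,0],[0,0,0],1],[[2,60,0],[0,0,0],1],[[2,78,0],[0,0,0],1]]'
python3 -m pendant '[[[0,18,0],[0,0,0],1],[[0,36,0],[0,0,0],1],[[0,54,0],[0,0,0],1],[[0,70,0],[0,0,0],1],[[0,83,0],[0,0,0],1]]'
python3 -m pendant '[[[0,0,0],[0,0,0],1],[[0,0,0],[0,0,0],1],[[0,0,0],[0,0,0],1]]'
python3 go.py 0.5953 0.2286 0.168 73.9
python3 - <<'E'
from h import *
o=[arm.camera(n)[0] for n in("side","top")]
cv2.imwrite("pics/g3.png",np.hstack([cv2.resize(o[0][100:300,260:400],None,fx=2.2,fy=2.2),cv2.resize(o[1][130:330,130:330],None,fx=2.2,fy=2.2)]))
E
```

```text
time_s: 6.1
position: [0.5162, 0.2523, 0.2066]
tool_rot: [180.0, -0.0, 73.7]
force: [-0.2, 0.1, -4.0]
finger_gap: 0.117
time_s: 6.6
position: [0.5961, 0.2285, 0.2062]
tool_rot: [180.0, 0.0, 73.7]
force: [0.1, -0.5, -3.1]
finger_gap: 0.119
time_s: 6.9
position: [0.5936, 0.2299, 0.2064]
tool_rot: [-180.0, 0.0, 73.8]
force: [-0.5, 0.2, -4.0]
finger_gap: 0.12
at 6.9 [0.5936 0.2299 0.2064] [-1.7996e+02  1.0000e-02  7.3760e+01] q [10. 19. 82.  0. 79. 27.] F [-0.5  0.2 -4. ] 0.12
shift mm [-0.8  2.  38.3] turn [-0.04  0.01 -0.14]
```

View pics/g3.png

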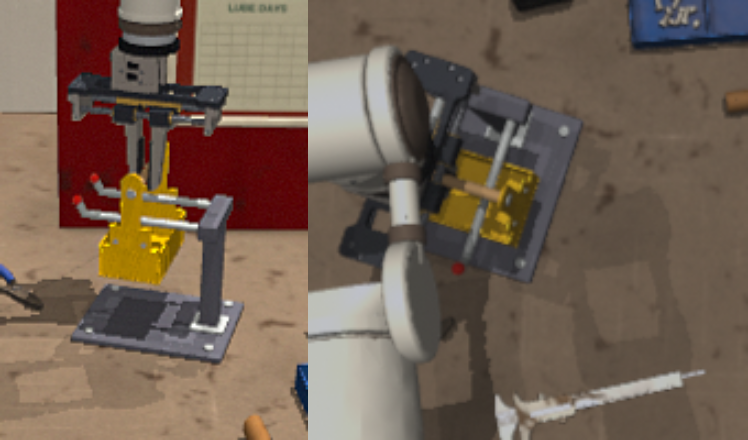

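The handle is above both prongs: the bar end is at (495,195) over the near prong, and the tray is below the prongs. I lower it and watch for the weight to transfer.

```bash
python3 -m pendant '[[[0,0,8],[0,0,0],1],[[0,0,16],[0,0,0],1],[[0,0,24],[0,0,0],1],[[0,0,30],[0,0,0],1],[[0,0,33],[0,0,0],1]]'
python3 -m pendant '[[[0,0,1],[0,0,0],1],[[0,0,2],[0,0,0],1],[[0,0,3],[0,0,0],1],[[0,0,3],[0,0,0],1],[[0,0,3],[0,0,0],1]]'
```

```text
time_s: 7.5
position: [0.5933, 0.2298, 0.1722]
tool_rot: [-179.9, 0.0, 73.8]
force: [-0.1, 1.2, -4.6]
finger_gap: 0.12
time_s: 8.0
position: [0.5941, 0.2299, 0.1709]
tool_rot: [180.0, -0.0, 73.8]
force: [0.1, 0.1, -4.4]
finger_gap: 0.116
```

```bash
python3 -m pendant '[[[0,0,1],[0,0,0],1],[[0,0,2],[0,0,0],1],[[0,0,2],[0,0,0],1],[[0,0,2],[0,0,0],1]]'
python3 -m pendant '[[[0,0,1],[0,0,0],1],[[0,0,1],[0,0,0],1],[[0,0,1],[0,0,0],1]]'
```

```text
time_s: 8.4
position: [0.5941, 0.2299, 0.1687]
tool_rot: [180.0, -0.0, 73.8]
force: [0.1, -0.2, -2.4]
finger_gap: 0.12
time_s: 8.7
position: [0.5942, 0.2299, 0.1684]
tool_rot: [180.0, -0.0, 73.8]
force: [-2.6, -0.7, 2.8]
finger_gap: 0.116
```

The force went from −4 N to +2.8 N, so the bar is seated. I open the jaws and withdraw straight up.

```bash
python3 -m pendant '[[[0,0,0],[0,0,0],0.8],[[0,0,0],[0,0,0],0.7],[[0,0,0],[0,0,0],0.6],[[0,0,0],[0,0,0],0.5],[[0,0,0],[0,0,0],0.5]]'
python3 -m pendant '[[[0,0,-5],[0,0,0],0.5],[[0,0,-20],[0,0,0],0.5],[[0,0,-45],[0,0,0],0.5],[[0,0,-80],[0,0,0],0.5],[[0,0,-120],[0,0,0],0.5]]'
python3 -m pendant '[[[0,-40,0],[0,0,0],0.5],[[0,-80,0],[0,0,0],0.5],[[0,-120,0],[0,0,0],0.5],[[0,-160,0],[0,0,0],0.5],[[0,-200,0],[0,0,0],0.5]]'
python3 -m pendant '[[[0,0,0],[0,0,0],0.5],[[0,0,0],[0,0,0],0.5],[[0,0,0],[0,0,0],0.5],[[0,0,0],[0,0,0],0.5],[[0,0,0],[0,0,0],0.5]]'
cat > chk.py <<'E'
from meas import *
o=[]
e=np.radians(-16.1);ex=np.array([np.cos(e),np.sin(e)]);ey=np.array([-ex[1],ex[0]])
for n in("side","top"):
    im,d=arm.camera(n);o.append(im);P=pts(n,d);b,g,r=[im[...,i].astype(int) for i in range(3)]
    q=P[...,:2]-[.5953,.2286];S=np.stack([q@ex,q@ey,P[...,2]],-1)
    near=(abs(S[...,0])<.09)&(abs(S[...,1])<.11)
    yl=(r>60)&(g>r*.6)&(b<r*.35)&near&(S[...,2]>.03)&(S[...,2]<.25)
    print(n,"yellow seat-frame",yl.sum(),np.percentile(S[yl],.5,axis=0).round(3),np.percentile(S[yl],99.5,axis=0).round(3))
    w=(r>g+15)&(g>b+20)&(b>60)&near&(S[...,2]>.165)&(S[...,2]<.2)
    if w.sum()>15:c,v,L=fit(S[w]);print(" wood",w.sum(),c.round(4),v.round(3),L.round(3),np.percentile(S[w][:,2],90).round(4))
    P0=pts(n,np.load(f"{n}0.npz")["d"]);G=lambda Q,I:Q[(I[...,1].astype(int)>I[...,2]+20)&(abs(Q[...,0]-.566)<.1)&(abs(Q[...,1]+.36)<.12)&(Q[...,2]>.02)].mean(0).round(4)
    print(" green mean before/after",G(P0,np.load(f"{n}0.npz")["im"]),G(P,im))
cv2.imwrite("pics/end.png",np.hstack([cv2.resize(o[0][100:300,260:400],None,fx=2.2,fy=2.2),cv2.resize(o[1][130:330,130:330],None,fx=2.2,fy=2.2)]))
E
python3 chk.py; python3 go.py 0.4 0.2 0.3 73.9
```

```text
time_s: 9.2
position: [0.594, 0.2299, 0.1675]
tool_rot: [180.0, -0.0, 73.8]
force: [-0.5, -0.1, 0.3]
finger_gap: 0.496
time_s: 9.7
position: [0.5935, 0.2298, 0.2893]
tool_rot: [-180.0, 0.0, 73.8]
force: [0.2, -0.3, -0.9]
finger_gap: 0.5
time_s: 10.2
position: [0.4007, 0.2862, 0.2892]
tool_rot: [179.9, -0.1, 73.7]
force: [1.0, -0.0, -1.1]
finger_gap: 0.499
time_s: 10.7
position: [0.4028, 0.2855, 0.2875]
tool_rot: [-180.0, 0.0, 73.7]
force: [1.0, -0.3, 0.5]
finger_gap: 0.5
side yellow seat-frame 1370 [-0.039 -0.076  0.06 ] [0.041 0.074 0.2  ]
 wood 58 [ 0.0035 -0.001   0.1805] [ 0.038 -0.999  0.025] 0.145 0.1833
 green mean before/after [ 0.5661 -0.3752  0.0669] [ 0.566  -0.3756  0.0669]
top yellow seat-frame 1597 [-0.04  -0.069  0.055] [0.038 0.07  0.199]
 wood 293 [-0.001   0.0054  0.181 ] [-0.007  1.     0.005] 0.134 0.1837
 green mean before/after [ 0.5651 -0.3533  0.066 ] [ 0.5656 -0.353   0.0649]
at 10.8 [0.4024 0.2856 0.2874] [-1.7998e+02  2.0000e-02  7.3710e+01] q [21. -5. 99.  0. 86. 38.] F [-0.6 -0.1 -0.9] 0.5
shift mm [-82.8  21.7 -12.6] turn [-0.02  0.02 -0.19]
```

View pics/end.png

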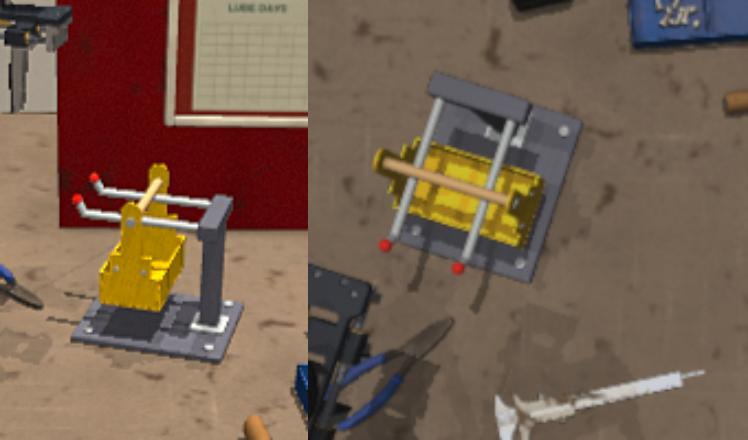

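The tote hangs on both prongs and looks level, centred at (455,185) in the right panel, with the gripper clear. I wait for any swing to die out, recheck, and hand in.

```bash
for i in 1 2 3 4; do python3 -m pendant '[[[0,0,0],[0,0,0],0.5],[[0,0,0],[0,0,0],0.5],[[0,0,0],[0,0,0],0.5],[[0,0,0],[0,0,0],0.5],[[0,0,0],[0,0,0],0.5]]' >/dev/null; done
python3 chk.py; python3 chk.py | grep -v green; python3 -c "
from plant import arm
print(arm.get_state()['time_s'],arm.job_done())"
```

```text
side yellow seat-frame 1369 [-0.039 -0.076  0.058] [0.041 0.075 0.2  ]
 wood 60 [ 0.0039 -0.0008  0.1807] [ 0.041 -0.999  0.021] 0.146 0.1831
 green mean before/after [ 0.5661 -0.3752  0.0669] [ 0.5661 -0.3753  0.0671]
top yellow seat-frame 1593 [-0.04  -0.069  0.055] [0.038 0.071 0.2  ]
 wood 295 [-0.001   0.0045  0.1807] [-0.008  1.     0.004] 0.132 0.1835
 green mean before/after [ 0.5651 -0.3533  0.066 ] [ 0.5656 -0.3537  0.065 ]
side yellow seat-frame 1371 [-0.039 -0.076  0.059] [0.041 0.076 0.2  ]
 wood 62 [ 0.0034 -0.0017  0.1806] [ 0.032 -0.999  0.016] 0.145 0.1837
top yellow seat-frame 1595 [-0.04  -0.069  0.054] [0.038 0.07  0.201]
 wood 293 [-0.001   0.0053  0.181 ] [-0.009  1.     0.007] 0.133 0.1841
the job is handed in; nothing more can be done
13.0 None
```

The yellow tote now hangs by its wooden handle on both prongs of the stand. I let go, backed the gripper well clear, and handed the job in at 13.0 s of the 48 s allowed. No verdict is reported.

- **How it was done:** I gripped the bar at its middle from above, carried the tote round to the front of the lips and drove in along the prongs. I lowered it until the wrist force changed from −4 N to about +3 N, then opened the jaws and withdrew straight up.
- **Position:** both cameras put the handle within about 5 mm of the seat point sideways and along the prongs. The underside is at about 55–59 mm (58 expected).
- **At rest and level:** the last three sets of readings, spread over about 2 s, agree to within about 1–2 mm, so I saw no swing. The bar is within about 1.5° of level, and the tray looks level in the picture.
- **Green tote:** its measured position changed by about 1 mm or less, which is camera noise.
- **Disagreements:** the two cameras differ by about 5 mm in x and y, because each sees only part of the bar. No checks failed.

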